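Hang the hooked cutlery caddy on the washing-up tub

ROBOT

A 6-joint arm with a two-finger parallel gripper is mounted at the origin on the work surface. World frame = base frame: x ahead of the robot, y to its left, z up, the work surface at z = 0. Lengths are in m, angles in rad, forces in N, time in s.
With the tool pointing down it reaches from about 0.35 to 0.775 m from the base axis. Payload 5.5 kg.
Tool frame: the origin (TCP) lies on the centre line of the jaws, within the pads' length; the fingertips stand 11 mm ahead of it and the grasp point (between the pads) lies 8 mm behind it (env.tip_extent is the distance from the TCP to the fingertips, in m); z points along the fingers, y is the line along which they close (so a half turn about z gives the same grasp; the last joint's range is limited). The gripper opens to 85 mm and grips with 20 to 120 N. Pads are 22 mm wide; open, the fingers measure 114 mm over their backs; the gripper's body (76 mm by 85 mm) begins 54 mm behind the grasp point. The pads swing forward as they close: fully open they stand 13 mm farther back than shut.
Start: joints at [1.123, 0.313, 0.046, 1.304, 0, 1.431], TCP at [0.174, 0.548, 0.242] pointing down, gripper open.
Joint ranges: [-2.76, 2.76], [-0.86, 1.69], [-1.03, 1.26], [-2.2, 2.34], [-1.47, 1.5], [-3.14, 3.14]. Speed limits (rad/s): [2.57, 2.57, 3.14, 3.14, 3.14, 3.14].

INTERFACE

Orientations are given as a unit quaternion [w, x, y, z].
In Python, from workcell import env gives the robot as it stands.
- The arm moves only by the shell command python3 -m jog 'ROWS' [FORCE]. ROWS is JSON, a list of rows, each a list of 5 numbers: the gripper's target within -1 to 1 (shut at 1, half-way at 0, fully open at -1), then the shift along the tool's x, y, z in m, then the turn about the tool's z in degrees. In form: [[fingers, tx, ty, tz, turn], ...]. A call has 1 to 5 rows; each row shifts and turns the commanded pose from where the row before left it, along the tool's axes as they then stand; what a row does not reach is not made up. A row lasts 1/12 s, in which the tool goes at most 41.7 mm and 7.16 degrees, less where a joint would pass 70% of its speed; a pose out of reach is approached as far as the arm can. A call is refused whole if a number of a shift passes 0.0417 or a number of a turn 7.16, either way. A call with a gripper value outside its range is refused whole. The fingers move at their own pace and stop on an object; FORCE is the grip in N (left out, the last holds). Time passes only in rows, so rows that do not move let the fingers close. It gives the time, the measured TCP pose, the force, the opening and the grip force at its end, in the units of the state.
- env.get_state(): the state, without advancing time (a new reading comes with each control period).
- env.read_camera(name): name is "scene" or "top"; returns a dict with "img" (420x560x3 uint8, red, green, blue), "fov_y" (degrees; the focal length in pixels is half the picture's height over the tangent of half this angle, whatever the lens; pixels are square), "cx", "cy" (the principal point, pixels), "D" ([k1, k2, p1, p2, k3] as OpenCV has them; the pictures are not rectified), "T" (4x4, takes a point from camera to world coordinates). Camera axes: x right, y up, looking along -z (the intrinsics and any distortion apply to the point x, -y, -z); pixel columns grow to the right and rows downward; lengths in m; the calibration is good to about 2 mm. A picture is of the moment at which its call begins. There is no depth.
- env.hand_in(): hands the job in; it is judged then, once.
The state is a dict: "clock": time; "joint_pos": joint angles; "qvel": joint speeds; "tau": joint torques, N m; "tcp_pos": TCP position; "orientation": TCP orientation; "wrist_force": force on the tool from outside, world axes, zero at the start; "ft_torque": the same for the moment, N m; "finger_gap": finger opening in m; "grip_force": force on a finger pad.
Only numpy, scipy, OpenCV 4.12 (cv2) and the standard library are available. Lean on these libraries where they do the work, as an engineer would, in place of code of your own. Each camera call takes 0.05 s, during which the arm holds its last target. There are 200 camera calls.

TASK

Hang the cutlery caddy that has a hook on the washing-up tub: put its hook over the rim of the tub's long side nearest the robot, about the middle of that side, with the pocket hanging inside the tub, and let go so that it hangs there upright and still. Leave the other caddy, the one without a hook, standing where it is.

Things in the scene. Friction and masses are not known exactly. Their poses are not given: they have to be found in the camera images.
- caddy_grip (a point): Centre of the upright grip tab (12 mm in x, 30 in y, 58 tall) on top of the steel caddy that has a hook; 0.15 to 0.31 kg. 132 mm above the caddy's underside; the tab's top is at 160 mm. Axes: z up; +x to the open pocket (60 mm wide in y, 72 tall, from x = 0 to 60 mm); -x to the hook. The tab stands in line with the 4 mm back plate, centred on x = 0.
- caddy_slot (a point): Same caddy and axes: middle of the hook's slot, at the underside of the hook's bridge, which rests on the rim. 15 mm to -x of the tab's centre and 32 mm below it, 100 mm above the caddy's underside. Slot 26 mm wide in x; hook 50 mm wide in y, 4 mm thick. Its lip reaches 39 mm below this point, flaring outward, to 41 mm on -x from the tab's centre.
- tub_rim (a point): Middle of the top edge of the near long side of the white tub: 240 mm (x) by 340 (y), 130 tall, walls 6 thick, fixed. Point midway in the wall's thickness. Axes: z up; +x into the tub, away from the robot; y along the rim. Inside, the first 110 mm are free; beyond stand a bowl and a mug, below the rim. A hung caddy leans up to 12 degrees, its underside 24 mm off the tub's floor.
- cup_grip (a point): Centre of the grip tab of the other steel caddy, the same in size and shape but with no hook: to be left standing. 132 mm above its underside, axes as for caddy_grip.

How it is judged:
At the end, for the whole second after the job is handed in: The caddy hangs by its hook on the near long rim, pocket inside: slot middle within 20 mm of the wall's middle across the rim, 70 mm of the side's middle along it and 12 mm of the rim's height; leaning under 20 degrees, square to the rim within 20 degrees, still (below 20 mm/s) (x of caddy_slot in the frame of tub_rim between -0.02 and 0.02 m and y of caddy_slot in the frame of tub_rim between -0.07 and 0.07 m and z of caddy_slot in the frame of tub_rim between -0.012 and 0.012 m and x of caddy_grip in the frame of tub_rim above 0.003 m and angle between caddy_grip's own z axis and vertical below 0.35 rad and angle between the y axis of caddy_grip and the y axis of tub_rim, either way round below 0.35 rad and linear speed of caddy below 0.02 m/s); the robot touches nothing.
It fails at once if The caddy without a hook is shifted or tipped (its tab moves more than 30 mm) (distance of cup_grip from where it was at the start of the episode above 0.03 m).
It also fails if it takes over 38 s, if anything falls off the work surface, if the arm or the gripper's body presses on something with over 40 N, if the wrist force passes 120 N, or if a joint passes its speed limit or range.

## Working session

There is one attempt and no reset: what is moved stays moved. The work goes in short steps, Python scripts to look and compute and a shell command to move; the robot and the scene stay as the last step left them, time stands still between calls to the robot, and variables do not carry over. Pictures are saved under pics/ and viewed, at most 10 in all, crops included, and the job is handed in when it is done.

```bash
mkdir -p pics
cat > h.py <<'E'
import numpy as np, cv2
from workcell import env
def cam(n,save=None):
    c=env.read_camera(n)
    if save: cv2.imwrite(save,c["img"][:,:,::-1])
    return c
def K(c):
    f=210/np.tan(np.radians(c["fov_y"])/2); return np.array([[f,0,c["cx"]],[0,f,c["cy"]],[0,0,1.]])
def ray(c,uv):
    p=cv2.undistortPoints(np.array([[uv]],float),K(c),np.array(c["D"],float))[0,0]
    T=np.array(c["T"]); d=T[:3,:3]@np.array([p[0],-p[1],-1]); return T[:3,3],d/np.linalg.norm(d)
def onz(c,uv,z):
    o,d=ray(c,uv); return o+d*(z-o[2])/d[2]
def proj(c,P):
    T=np.array(c["T"]); q=(np.atleast_2d(P)-T[:3,3])@T[:3,:3]; q=q*[1,-1,-1]
    return cv2.projectPoints(q,np.zeros(3),np.zeros(3),K(c),np.array(c["D"],float))[0][:,0]
E
python3 - <<'E'
from h import *
for n in("scene","top"):
    c=cam(n,f"pics/{n}0.png"); print(n,np.round(c["T"],3).tolist(),c["fov_y"],c["D"])
s=env.get_state(); print(s["tcp_pos"],s["orientation"],s["finger_gap"],s["clock"])
E
```

```text
scene [[-0.645, -0.529, 0.551, 1.03], [0.764, -0.446, 0.467, 0.358], [-0.001, 0.722, 0.692, 0.851], [0.0, 0.0, 0.0, 1.0]] 48.54477844095936 [-0.05328075  0.          0.          0.          0.        ]
top [[0.003, 0.988, -0.152, 0.37], [-1.0, 0.003, -0.0, -0.075], [0.0, 0.152, 0.988, 1.005], [0.0, 0.0, 0.0, 1.0]] 56.451251874201176 [-0.07232838  0.          0.          0.          0.        ]
[0.17400465 0.54755181 0.24149598] [-2.41503738e-04  1.53305750e-01  9.88178444e-01 -8.07214811e-04] 0.08531958677183753 0.1
```

View pics/scene0.png

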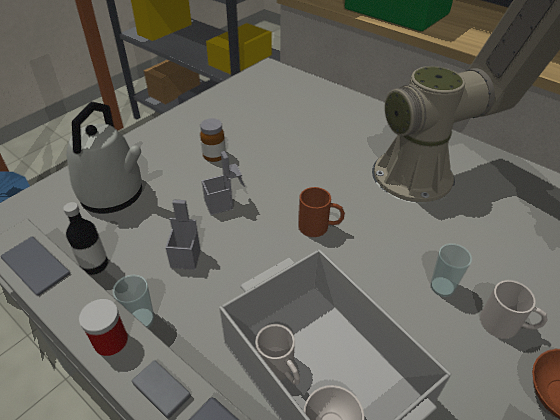

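View pics/top0.png

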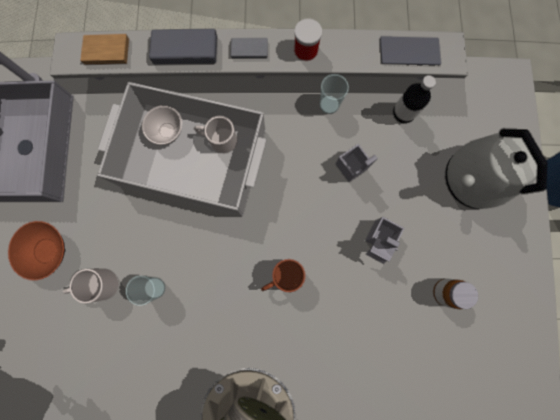

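The scene view shows two caddies, at about (220,190) and (183,245). In the top view they are at about (385,240) and (356,162). The tub is in the upper left of the top view, with its near rim running from (103,175) to (240,210). The caddy at (385,240) seems to be the one with the hook, so I'll enlarge both views.

Run:
```python
import cv2
a=cv2.imread("pics/scene0.png")[130:280,140:260]; b=cv2.imread("pics/top0.png")[140:270,330:430]
a=cv2.resize(a,(400,500),interpolation=cv2.INTER_CUBIC); b=cv2.resize(b,(385,500),interpolation=cv2.INTER_CUBIC)
cv2.imwrite("pics/z.png",cv2.hconcat([a,b]))
c=cv2.imread("pics/top0.png")[80:220,95:275]; cv2.imwrite("pics/z2.png",cv2.resize(c,(720,560),interpolation=cv2.INTER_CUBIC))
```

```text
(no output)
```

View pics/z.png

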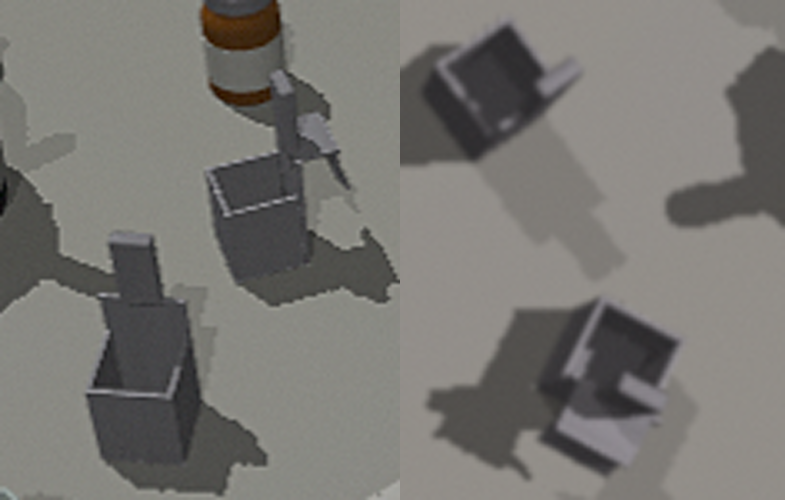

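View pics/z2.png

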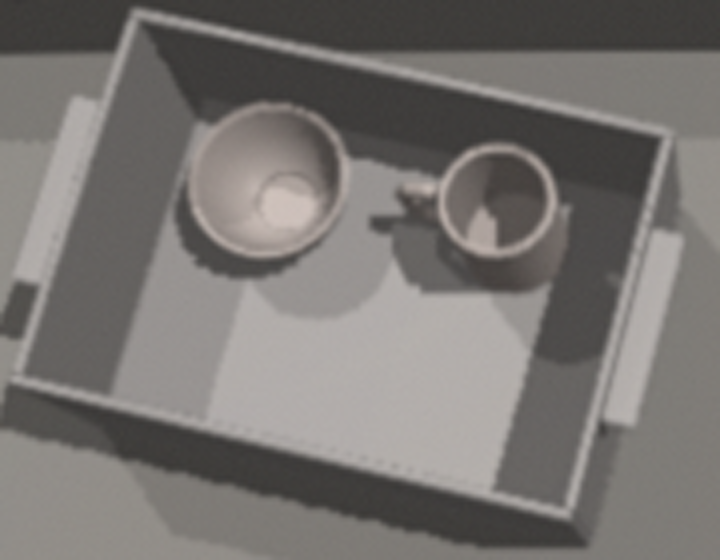

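The hooked caddy is the lower one in the top view. Its tab top is at (393.1,241.8) in the top view and (224.9,153.4) in the scene view. Its front pocket edge runs from (382.7,217.4) to (402.2,228.8). The other caddy's tab is at (371.6,160). The tub's near rim runs from (98.5,175) to (238,209).

```bash
cat >> h.py <<'E'
def tri(r):
    A=sum(np.eye(3)-np.outer(d,d) for o,d in r); b=sum((np.eye(3)-np.outer(d,d))@o for o,d in r); return np.linalg.solve(A,b)
E
python3 - <<'E'
from h import *
t=cam("top");s=cam("scene")
print("tri",tri([ray(t,(393.1,241.8)),ray(s,(224.9,153.4))]), "plane",onz(t,(393.1,241.8),.16),onz(s,(224.9,153.4),.16))
a,b=onz(t,(382.7,217.4),.072),onz(t,(402.2,228.8),.072); print("front",a,b,np.linalg.norm(a-b),np.degrees(np.arctan2(*(a-b)[1::-1])))
print("cup",onz(t,(371.6,160),.16))
# tub rim: bright thin mask in the top image near the guessed line
l,r=onz(t,(98.7,175.2),.13),onz(t,(238,209),.13)
print("rim",l,r,np.linalg.norm(l-r),(l+r)/2,np.degrees(np.arctan2(*(l-r)[1::-1])))
q=onz(t,(262,113),.13);q2=onz(t,(129,83),.13);print("far",q2,q,np.linalg.norm(r-q))
s=env.get_state(); from scipy.spatial.transform import Rotation as R
w=s["orientation"]; print(R.from_quat([w[1],w[2],w[3],w[0]]).as_matrix().round(3))
E
```

```text
tri [ 0.41885181 -0.32018563  0.16324413] plane [ 0.41982763 -0.32228634  0.16      ] [ 0.41551533 -0.32198267  0.16      ]
front [ 0.48378448 -0.32492844  0.072     ] [ 0.45622411 -0.37142729  0.072     ] 0.054052908982733856 59.34432766705246
cup [ 0.6021672  -0.28135072  0.16      ]
rim [0.57322373 0.34501186 0.13      ] [0.49495031 0.01794029 0.13      ] 0.3363072126493145 [0.53408702 0.18147608 0.13      ] 76.54133587642266
far [0.80219853 0.28954794 0.13      ] [ 0.72361337 -0.03394057  0.13      ] 0.23447477286877258
[[-0.953  0.303 -0.   ]
 [ 0.303  0.953 -0.001]
 [ 0.    -0.001 -1.   ]]
```

```bash
python3 -m jog '[[-1,-0.0307,-0.0264,0,0],[-1,-0.0307,-0.0264,0,0],[-1,-0.0307,-0.0264,0,0],[-1,-0.0307,-0.0264,0,0],[-1,-0.0307,-0.0264,0,0]]' 60
python3 -m jog '[[-1,-0.0307,-0.0264,0,0],[-1,-0.0307,-0.0264,0,0],[-1,-0.0307,-0.0264,0,0],[-1,-0.0307,-0.0264,0,0],[-1,-0.0307,-0.0264,0,0]]'
python3 -m jog '[[-1,-0.0307,-0.0264,0,0],[-1,-0.0307,-0.0264,0,0],[-1,-0.0307,-0.0264,0,0],[-1,-0.0089,-0.0373,0,0],[-1,-0.0089,-0.0373,0,0]]'
python3 -m jog '[[-1,-0.0089,-0.0373,0,0],[-1,-0.0089,-0.0373,0,0],[-1,-0.0089,-0.0373,0,0],[-1,-0.0089,-0.0373,0,0],[-1,-0.0089,-0.0373,0,0]]'
python3 -m jog '[[-1,-0.0089,-0.0373,0,0],[-1,-0.0089,-0.0373,0,0],[-1,-0.0089,-0.0373,0,0],[-1,-0.0089,-0.0373,0,0],[-1,0,0,0,6.8]]'
python3 -m jog '[[-1,0,0,0,6.8],[-1,0,0,0,6.8],[-1,0,0,0,6.8],[-1,0,0,0,6.8],[-1,0,0,0,6.8]]'
python3 -m jog '[[-1,0,0,0,6.8],[-1,0,0,0,6.8],[-1,0,0,0,6.8],[-1,0,0,0,6.8],[-1,0,0,0,6.8]]'
python3 -m jog '[[-1,0,0,0,6.8],[-1,0,0,0,6.8],[-1,0,0,0,6.8],[-1,0,0,0,6.8],[-1,0,0,0,0]]'
cat >> h.py <<'E'
def rel(P,yaw):
    """tool-axis shift to world point P, turn so that tool y lies at yaw (deg)"""
    from scipy.spatial.transform import Rotation as R
    s=env.get_state(); w=s["orientation"]; M=R.from_quat([w[1],w[2],w[3],w[0]]).as_matrix()
    y=np.degrees(np.arctan2(M[1,1],M[0,1]))
    print("clock",s["clock"],"tcp",np.round(s["tcp_pos"],4),"yaw_y",y.round(2),"down",M[:,2].round(3),"shift",(M.T@(np.array(P)-s["tcp_pos"])).round(4),"turn",(y-yaw),"gap",s["finger_gap"],"grip",s["grip_force"],"F",np.round(s["wrist_force"],1))
E
python3 - <<'E'
from h import *
rel((.4185,-.321,.130),-30)
c=cam("top");cv2.imwrite("pics/a.png",cv2.resize(c["img"][180:300,330:450,::-1],(500,500)))
c=cam("scene");a=cv2.resize(c["img"][80:230,160:310,::-1],(500,500))
cv2.imwrite("pics/a.png",cv2.resize(cv2.hconcat([cv2.imread("pics/a.png"),a]),(800,400)))
E
```

```text
clock: 0.62
tcp_pos: [0.2808, 0.3741, 0.2421]
orientation: [0.0, 0.153, 0.988, -0.0]
wrist_force: [1.1, -0.0, 0.1]
finger_gap: 0.0855
grip_force: 0.0
clock: 1.03
tcp_pos: [0.3873, 0.2016, 0.2424]
orientation: [0.0, 0.153, 0.988, 0.0]
wrist_force: [1.0, 0.7, -0.2]
finger_gap: 0.0856
grip_force: 0.0
clock: 1.45
tcp_pos: [0.4456, 0.0215, 0.242]
orientation: [-0.0, 0.153, 0.988, 0.0]
wrist_force: [-0.5, -0.7, -0.7]
finger_gap: 0.0853
grip_force: 0.0
clock: 1.87
tcp_pos: [0.4302, -0.1695, 0.2423]
orientation: [0.0, 0.153, 0.988, 0.0]
wrist_force: [1.3, -0.7, 0.3]
finger_gap: 0.0854
grip_force: 0.0
clock: 2.28
tcp_pos: [0.4191, -0.3272, 0.2415]
orientation: [0.0, 0.214, 0.977, -0.001]
wrist_force: [0.7, -0.8, 0.3]
finger_gap: 0.0852
grip_force: 0.0
clock: 2.7
tcp_pos: [0.4194, -0.3206, 0.242]
orientation: [-0.0, 0.491, 0.871, 0.0]
wrist_force: [-0.3, -0.1, -0.5]
finger_gap: 0.0852
grip_force: 0.0
clock: 3.12
tcp_pos: [0.4195, -0.3205, 0.2421]
orientation: [-0.0, 0.724, 0.69, 0.0]
wrist_force: [-0.7, 0.3, 0.4]
finger_gap: 0.0853
grip_force: 0.0
clock: 3.53
tcp_pos: [0.4195, -0.3206, 0.2421]
orientation: [-0.0, 0.865, 0.501, -0.0]
wrist_force: [0.3, -0.1, -0.2]
finger_gap: 0.086
grip_force: 0.0
clock 3.5333 tcp [ 0.4195 -0.3206  0.2421] yaw_y -29.8 down [-0.  0. -1.] shift [-0.0009 -0.0006  0.1121] turn 0.1960485782264314 gap 0.0860054786559885 grip 0.0 F [ 0.3 -0.1 -0.2]
```

View pics/a.png

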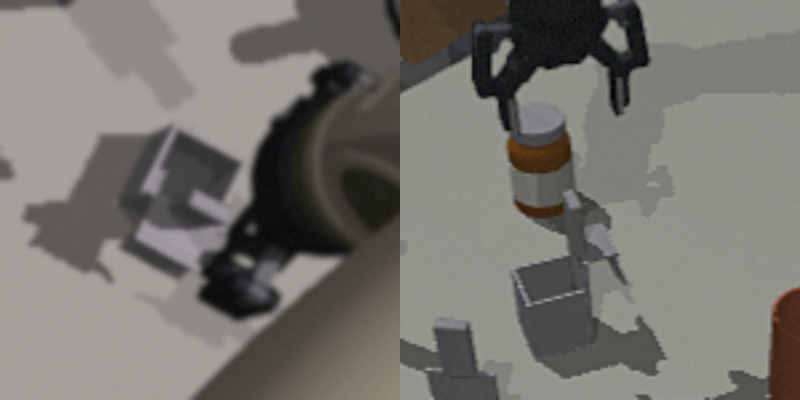

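The open fingers straddle the tab, one over the pocket side and one over the hook side, so I'll descend and close.

```bash
python3 -m jog '[[-1,-0.001,-0.0005,0.028,0],[-1,0,0,0.028,0],[-1,0,0,0.028,0],[-1,0,0,0.028,0],[-1,0,0,0,0]]' 60
python3 -m jog '[[1,0,0,0,0],[1,0,0,0,0],[1,0,0,0,0],[1,0,0,0,0],[1,0,0,0,0]]' 60
python3 -m jog '[[1,0,0,0,0],[1,0,0,0,0],[1,0,0,0,0]]' 80
python3 - <<'E'
from h import *
rel((.4185,-.321,.130),-30)
c=cam("scene");a=cv2.resize(c["img"][80:230,160:310,::-1],(600,600))
cv2.imwrite("pics/b.png",a)
E
```

```text
clock: 4.05
tcp_pos: [0.4159, -0.3185, 0.125]
orientation: [-0.005, 0.864, 0.504, -0.001]
wrist_force: [-1.1, 0.8, -0.6]
finger_gap: 0.0858
grip_force: 0.0
clock: 4.47
tcp_pos: [0.4194, -0.322, 0.1318]
orientation: [0.001, 0.864, 0.503, 0.0]
wrist_force: [0.1, -0.4, -0.0]
finger_gap: 0.0259
grip_force: 0.0
clock: 4.72
tcp_pos: [0.4193, -0.3218, 0.1315]
orientation: [0.001, 0.864, 0.503, 0.0]
wrist_force: [-0.4, 0.3, 5.3]
finger_gap: 0.011
grip_force: 78.6
clock 4.7167 tcp [ 0.4193 -0.3218  0.1315] yaw_y -29.63 down [ 0.002 -0.002 -1.   ] shift [ 0.0003 -0.0011  0.0015] turn 0.374367073681654 gap 0.011001652295029023 grip 78.58550548553467 F [-0.4  0.3  5.3]
```

View pics/b.png

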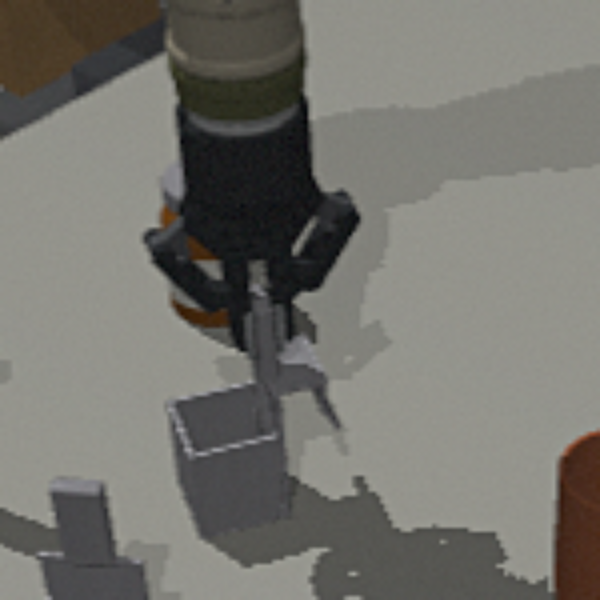

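The tab is held (gap 11 mm, grip 79 N) and the caddy is upright. Next I'll lift, turn square to the tub and carry it over.

```bash
python3 -m jog '[[1,0,0,-0.02,0],[1,0,0,-0.035,0],[1,0,0,-0.035,0],[1,0,0,-0.035,0],[1,0,0,-0.035,0]]'
python3 -m jog '[[1,0,0,-0.01,-5.4],[1,0,0,0,-5.4],[1,0,0,0,-5.4],[1,0,0,0,0]]'
python3 -m jog '[[1,0.02,0.0006,0,0],[1,0.034,0.0006,0,0],[1,0.034,0.0006,0,0],[1,0.034,0.0006,0,0],[1,0.034,0.0006,0,0]]'
python3 -m jog '[[1,0.034,0.0006,0,0],[1,0.034,0.0006,0,0],[1,0.034,0.0006,0,0],[1,0.034,0.0006,0,0],[1,0.034,0.0006,0,0]]'
python3 -m jog '[[1,0.034,0.0006,0,0],[1,0.034,0.0006,0,0],[1,0.034,0.0006,0,0],[1,0.034,0.0006,0,0],[1,0.02,0.0006,0,0]]'
python3 -m jog '[[1,0,0,0,0],[1,0,0,0,0],[1,0,0,0,0]]'
python3 - <<'E'
from h import *
rel((.5487,.178,.160),-13.4)
c=cam("scene","pics/c.png");t=cam("top","pics/ct.png")
cv2.imwrite("pics/c.png",cv2.hconcat([cv2.resize(c["img"][120:420,200:480,::-1],(420,450)),cv2.resize(t["img"][80:250,90:250,::-1],(380,450))]))
E
```

```text
clock: 5.18
tcp_pos: [0.4181, -0.3207, 0.2913]
orientation: [-0.001, 0.864, 0.503, -0.0]
wrist_force: [0.7, -0.3, -1.6]
finger_gap: 0.0113
grip_force: 78.2
clock: 5.52
tcp_pos: [0.4185, -0.3211, 0.3002]
orientation: [-0.0, 0.784, 0.62, 0.0]
wrist_force: [-0.7, -0.4, -1.9]
finger_gap: 0.0111
grip_force: 78.1
clock: 5.93
tcp_pos: [0.4575, -0.1687, 0.2996]
orientation: [-0.001, 0.786, 0.618, -0.0]
wrist_force: [0.7, 0.6, -2.1]
finger_gap: 0.0107
grip_force: 78.2
clock: 6.35
tcp_pos: [0.4999, -0.0039, 0.2997]
orientation: [-0.0, 0.786, 0.618, -0.0]
wrist_force: [0.5, 0.2, -2.7]
finger_gap: 0.0109
grip_force: 78.2
clock: 6.77
tcp_pos: [0.5393, 0.1486, 0.2994]
orientation: [-0.001, 0.785, 0.619, -0.0]
wrist_force: [0.0, -0.8, -2.5]
finger_gap: 0.0109
grip_force: 78.2
clock: 7.02
tcp_pos: [0.5389, 0.1451, 0.2997]
orientation: [-0.0, 0.785, 0.619, -0.001]
wrist_force: [0.1, 0.4, -2.0]
finger_gap: 0.0114
grip_force: 78.1
clock 7.0167 tcp [0.5389 0.1451 0.2997] yaw_y -13.5 down [-0.002 -0.001 -1.   ] shift [0.0344 0.002  0.1396] turn -0.1045152434424601 gap 0.011383024168794333 grip 78.0679714679718 F [ 0.1  0.4 -2. ]
```

View pics/c.png

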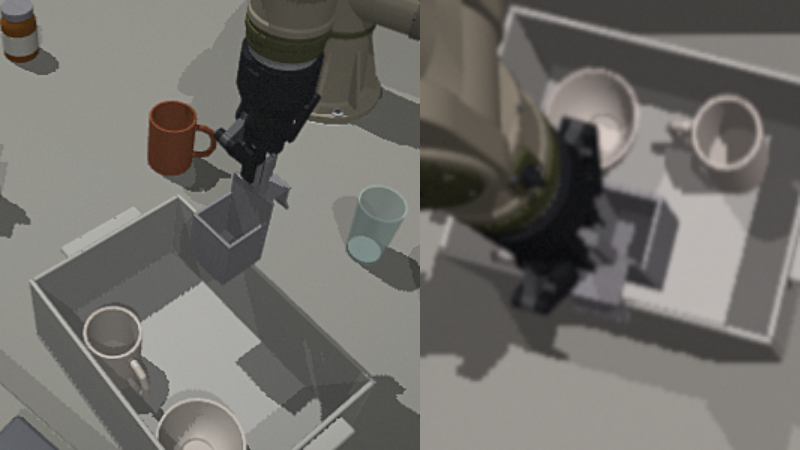

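The caddy hangs upright above the near rim, with the pocket over the inside and the hook outside. In the scene view the near rim runs from (320,252) to (448,374). I'll shift 34 mm along the rim and check the rim line from the scene camera.

```bash
python3 -m jog '[[1,0.017,0.001,0,0],[1,0.017,0.001,0,0],[1,0,0,0.02,0],[1,0,0,0,0],[1,0,0,0,0]]'
python3 - <<'E'
from h import *
c=cam("scene")
a,b=onz(c,(319.5,252.5),.13),onz(c,(447.5,375),.13); print(a,b,np.linalg.norm(a-b),(a+b)/2)
t=cam("top"); d=proj(c,[[.4950,.0179,.13],[.5732,.3450,.13]]); print(d)
# distance of a rim mid point across the tub for both estimates
n=np.array([.973,-.232]); print("across top",n@[.5341,.1815],"across scene",n@a[:2],n@b[:2])
rel((.5487,.178,.160),-13.4)
p=proj(c,[[.534,.1815,.13]])[0]; x,y=int(p[0]),int(p[1])
cv2.imwrite("pics/d.png",cv2.resize(c["img"][y-100:y+60,x-80:x+80,::-1],(600,600),interpolation=cv2.INTER_CUBIC)); print(x,y)
E
```

```text
clock: 7.53
tcp_pos: [0.5483, 0.1769, 0.2795]
orientation: [-0.001, 0.785, 0.619, -0.001]
wrist_force: [1.0, 0.5, -2.5]
finger_gap: 0.0111
grip_force: 78.2
[0.50072055 0.02794948 0.13      ] [0.57869737 0.34598377 0.13      ] 0.32745411496383753 [0.53970896 0.18696663 0.13      ]
[[317.19064187 248.45747425]
 [448.42851562 372.21812636]]
across top 0.4775713 across scene 0.4807168149060127 0.4828043077270948
clock 7.6333 tcp [0.5492 0.1771 0.281 ] yaw_y -13.53 down [ 0. -0. -1.] shift [ 0.0008 -0.0007  0.121 ] turn -0.12673158269949525 gap 0.01133123857287565 grip 78.18827748298645 F [-0.3  0.2 -2.6]
376 303
```

View pics/d.png

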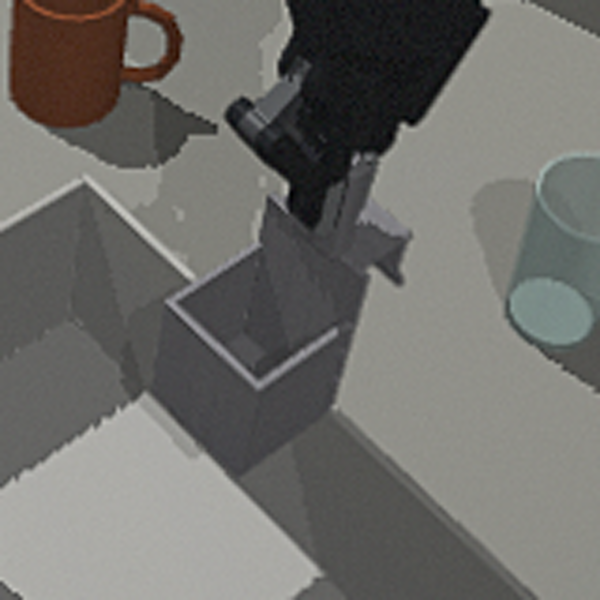

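The rim line from the two cameras agrees within about 4 mm, so I'll shift 1.5 mm inward. I'll lower in steps and watch the force.

```bash
python3 -m jog '[[1,0,0.0015,0.02,0],[1,0,0,0.025,0],[1,0,0,0.02,0],[1,0,0,0.012,0],[1,0,0,0,0]]'
python3 -m jog '[[1,0,0,0.012,0],[1,0,0,0.012,0],[1,0,0,0,0]]'
python3 - <<'E'
from h import *
rel((.5487,.178,.160),-13.4)
c=cam("scene"); x,y=376,303
cv2.imwrite("pics/e.png",cv2.resize(c["img"][y-100:y+60,x-80:x+80,::-1],(600,600),interpolation=cv2.INTER_CUBIC))
E
```

```text
clock: 8.05
tcp_pos: [0.5493, 0.1767, 0.2012]
orientation: [-0.001, 0.785, 0.619, -0.002]
wrist_force: [0.1, -0.2, -2.2]
finger_gap: 0.0112
grip_force: 78.3
clock: 8.3
tcp_pos: [0.5503, 0.1771, 0.1789]
orientation: [-0.0, 0.785, 0.619, -0.001]
wrist_force: [-0.5, 0.1, -2.9]
finger_gap: 0.0114
grip_force: 78.3
clock 8.3 tcp [0.5503 0.1771 0.1789] yaw_y -13.48 down [-0.001 -0.    -1.   ] shift [ 0.0005 -0.0018  0.0189] turn -0.08267673883799098 gap 0.011386280412709868 grip 78.26297879219055 F [-0.5  0.1 -2.9]
```

View pics/e.png

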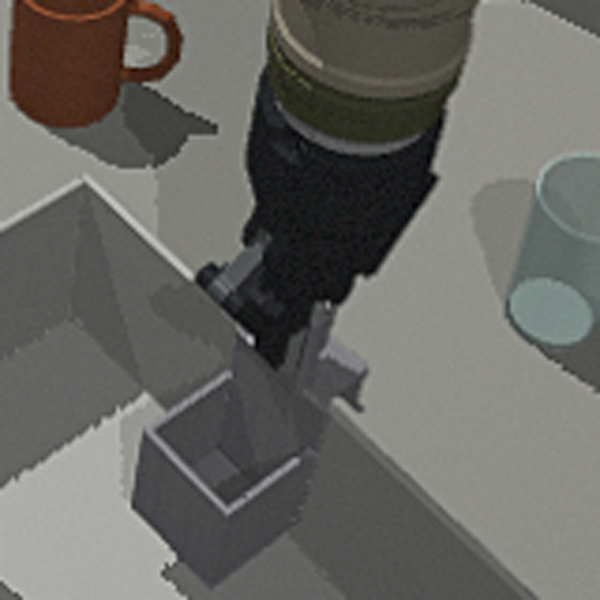

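The rim has entered the slot without contact: the pocket is inside and the hook lip is outside. I'll keep lowering until it seats.

```bash
python3 -m jog '[[1,0,0,0.006,0],[1,0,0,0.006,0],[1,0,0,0.003,0],[1,0,0,0,0]]'
python3 -m jog '[[1,0,0,0.002,0],[1,0,0,0,0],[1,0,0,0,0]]'
```

```text
clock: 8.68
tcp_pos: [0.5503, 0.1776, 0.1638]
orientation: [-0.0, 0.785, 0.62, -0.0]
wrist_force: [0.4, 0.1, -2.7]
finger_gap: 0.0107
grip_force: 78.3
clock: 8.93
tcp_pos: [0.5507, 0.1777, 0.1624]
orientation: [0.0, 0.785, 0.62, 0.0]
wrist_force: [0.5, -0.7, -2.4]
finger_gap: 0.0113
grip_force: 78.3
```

```bash
python3 -m jog '[[1,0,0,0.0015,0],[1,0,0,0,0],[1,0,0,0,0]]'
python3 -m jog '[[1,0,0,0.0015,0],[1,0,0,0,0],[1,0,0,0,0]]'
```

```text
clock: 9.18
tcp_pos: [0.5511, 0.1778, 0.1615]
orientation: [0.0, 0.785, 0.62, 0.001]
wrist_force: [0.1, 0.6, 2.4]
finger_gap: 0.0113
grip_force: 78.7
clock: 9.43
tcp_pos: [0.5512, 0.1778, 0.1614]
orientation: [0.001, 0.785, 0.62, 0.001]
wrist_force: [-2.8, -1.3, 10.7]
finger_gap: 0.0111
grip_force: 80.1
```

Seated: contact came at TCP z = 0.1615, which is the expected height. I'll release in stages and then retreat upward.

```bash
python3 -m jog '[[1,0,0,-0.0015,0],[0.6,0,0,0,0],[0.4,0,0,0,0],[0.4,0,0,0,0],[0.4,0,0,0,0]]' 20
python3 -m jog '[[-0.2,0,0,0,0],[-0.6,0,0,0,0],[-0.6,0,0,0,0],[-0.6,0,0,0,0],[-0.6,0,0,0,0]]'
python3 -m jog '[[-0.6,0,0,-0.01,0],[-0.6,0,0,-0.02,0],[-0.6,0,0,-0.03,0],[-0.6,0,0,-0.04,0],[-0.6,0,0,-0.04,0]]'
python3 -m jog '[[-0.6,0,0,0,0],[-0.6,0,0,0,0],[-0.6,0,0,0,0],[-0.6,0,0,0,0],[-0.6,0,0,0,0]]'
python3 - <<'E'
from h import *
c=cam("scene"); x,y=376,303
a=c["img"][y-100:y+60,x-80:x+80]; [env.read_camera("scene") for _ in range(10)]
b=cam("scene")["img"][y-100:y+60,x-80:x+80]; print("diff",cv2.absdiff(a,b)[60:].mean(), np.array(env.get_state()["tcp_pos"]))
t=cam("top")["img"][80:250,90:250]
cv2.imwrite("pics/f.png",cv2.hconcat([cv2.resize(b[:,:,::-1],(400,400)),cv2.resize(t[:,:,::-1],(380,400))]))
E
```

```text
clock: 9.85
tcp_pos: [0.5507, 0.1777, 0.1605]
orientation: [-0.0, 0.785, 0.62, -0.0]
wrist_force: [1.3, -0.4, 0.9]
finger_gap: 0.0256
grip_force: 0.0
clock: 10.27
tcp_pos: [0.5507, 0.1777, 0.1608]
orientation: [-0.0, 0.785, 0.62, 0.0]
wrist_force: [0.6, -0.2, -0.0]
finger_gap: 0.0682
grip_force: 0.0
clock: 10.68
tcp_pos: [0.5498, 0.1776, 0.3024]
orientation: [-0.0, 0.785, 0.62, -0.001]
wrist_force: [2.2, 0.5, 0.6]
finger_gap: 0.0682
grip_force: 0.0
clock: 11.1
tcp_pos: [0.5499, 0.1775, 0.2993]
orientation: [-0.001, 0.785, 0.62, -0.001]
wrist_force: [0.2, -0.2, 0.2]
finger_gap: 0.0685
grip_force: 0.0
diff 1.581125 [0.5507147  0.17770168 0.30082852]
```

View pics/f.png

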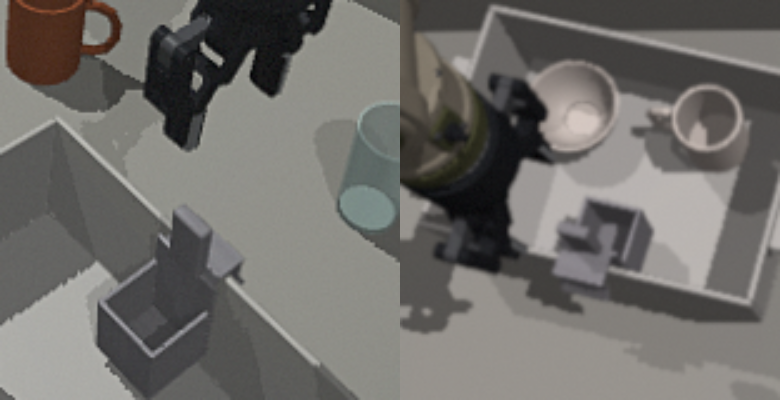

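The caddy hangs on the near rim by its hook, with the pocket inside. It is still (only sensor noise between two frames), and the gripper is well clear above it.

```bash
python3 -c "
from workcell import env
print(env.hand_in())"
```

```text
the job is handed in; nothing more can be done
None
```

The hooked caddy hangs still by its hook near the middle of the tub's near long rim, pocket inside; the other caddy was not touched, and the job was handed in at about 12 s (no verdict was returned).

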